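# Turn the enamel sample wheel to turquoise

### The arm

A 6-joint arm with a two-finger parallel gripper is mounted at the origin on the work surface. World frame = base frame: x ahead of the robot, y to its left, z up, the work surface at z = 0. Lengths are in m, angles in rad, forces in N, time in s.
With the tool pointing down it reaches from about 0.15 to 0.775 m from the base axis. Payload 6.1 kg.
Tool frame: the origin (TCP) lies on the centre line of the jaws, within the pads' length; the fingertips stand tips_ahead ahead of it and the grasp point (between the pads) lies 2 mm behind it (tips_ahead is the distance from the TCP to the fingertips, in m); z points along the fingers, y is the direction in which the jaws open and shut (so a half turn about z gives the same grasp; the last joint's range is limited). The gripper opens to 85 mm and grips with 20 to 120 N. Pads are 22 mm wide; open, the fingers measure 114 mm over their backs; the gripper's body (76 mm by 85 mm) begins 54 mm behind the grasp point. The pads swing forward as they close: fully open they stand 13 mm farther back than shut.
Start: joints at [-1.202, 0.126, -0.04, 1.405, 0, 1.571], TCP at [0.189, -0.49, 0.248] pointing down, gripper open.
Joint ranges: [-2.72, 2.72], [-0.95, 1.95], [-1.27, 1.35], [-1.78, 2.02], [-1.46, 1.47], [-3.14, 3.14]. Speed limits (rad/s): [2.39, 2.39, 3.01, 3.14, 3.14, 3.14].

### API

Orientations are given as a rotation vector (axis times angle).
In Python, from cell import observe, camera, finish_job, tips_ahead gives the robot as it stands.
- The arm moves only by the tool step_arm, never from a script. Its argument "steps" is a list of rows, each a list of 4 numbers: the shift along the tool's x, y, z in mm, then the turn about the tool's z in rad. In form: [[tx, ty, tz, twist], ...]. A call has 1 to 20 rows; each row is the pose to reach, as a shift and turn from the pose commanded when the call began, along the tool's axes at that moment; what a row does not reach only later rows make up. A row lasts 1/10 s, in which the tool goes at most 50 mm and 8.59 degrees, less where a joint would pass 70% of its speed; a pose out of reach is approached as far as the arm can. A call with a gripper value outside its range is refused whole. "hand" is the opening, from 0 (shut) to 1 (fully open), set as the call begins (left out, the last holds). The fingers move at their own pace and stop on an object; the grip force is fixed at half the most. Time passes only in rows, so rows that repeat a pose let the fingers close. It gives the time, the measured TCP pose, the force and the opening at its end, in the units of the state.
- observe(): the state, without advancing time (a new reading comes with each control period).
- camera(name): name is "side" or "top" or "wrist"; returns a dict with "color" (384x512x3 uint8, blue, green, red), "range_z" (384x512 float32, m along the optical axis (not along the pixel's ray), 0 where there is no reading), "fov_y" (degrees; the focal length in pixels is half the picture's height over the tangent of half this angle, whatever the lens; pixels are square), "cx", "cy" (the principal point, pixels), "world_to_cam" (4x4, takes a point from world to camera coordinates); the wrist camera has in their place "mount" (4x4, takes a point from camera to tool coordinates, whose origin is the TCP and whose axes are the flange's). Camera axes: x right, y down, z forward; pixel columns grow to the right and rows downward; lengths in m; the calibration is good to about 2 mm. A picture is of the moment at which its call begins: read the wrist's pose just before it.
- finish_job(): hands the job in, once; it reports no verdict.
The state is a dict: "t": time; "joint_pos": joint angles; "qvel": joint speeds; "effort": joint torques, N m; "tool_pos": TCP position; "orientation": TCP orientation; "wrist_force": force on the tool from outside, world axes, zero at the start; "wrist_torque": the same for the moment, N m; "opening": opening from 0.0 (shut) to 1.0 (fully open).
Only numpy, scipy, OpenCV 4.12 (cv2) and the standard library are available. Lean on these libraries where they do the work, as an engineer would, in place of code of your own. Each camera call takes 0.05 s, during which the arm holds its last target. There are 200 camera calls.

### The job

On the enamelling bench stand two upright sample wheels with coloured test tiles. Turn the white wheel by its rim until its one turquoise tile is at the very top, straight above the axle, and let go so that it stays there. Do not turn the wooden wheel.

Things in the scene. Friction and masses are not known exactly. Their poses are not given: they have to be found in the camera images.
- white_wheel (a joint): angle of the white sample wheel, an upright disc 180 mm across and 14 mm thick; no handle, no stops. Spins freely (friction about 0.006 N m), balanced, stays where left. 0 = turquoise tile straight up; positive = the tile is off the top towards -y of the hub's frame (1.57: level with the axle). Starts at 0.75 to 1.7: the top of the rim must be drawn towards +y by that angle
- white_wheel_hub (a point): centre of the white wheel, 160 mm above the bench, on its fixed stand. x = the level axle (up to 0.55 rad from world x), z up, y in the disc's plane. A post 29 to 43 mm to the -x side of the disc's middle reaches 8 mm above the axle; above that the disc is free on both faces and can be pinched across its 14 mm. Tiles reach 68 mm out; a bare band runs from there to the rim at 90 mm
- turquoise_tile (a point): centre of the one turquoise tile (30 x 26 mm, seen on both faces of the white wheel), 52 mm out from the axle; turns with the wheel, its z axis points outward from the axle. The white wheel's other seven tiles are cream, sand, grey and charcoal
- red_tile (a point): centre of the red tile on the other wheel, 52 mm out from its axle; that wheel has the same sizes, bearing and stand, but a brown wooden disc with red, orange, plum, cream, sand and dark tiles. It must not be turned
Not all that is in view belongs to the job. What is shaped like the part that bears white_wheel but blue or purple is not meant.

How it is judged:
At the end, for the whole second after the job is handed in: The turquoise tile is at the top of the white wheel within 0.21 rad (12 degrees) of straight up, the white wheel is released and at rest (under 0.05 rad/s), and the wooden wheel stands as at the start (its red tile within 18 mm, about 20 degrees) (angle between turquoise_tile's own z axis and vertical below 0.21 rad and velocity of joint white_wheel between -0.05 and 0.05 rad/s and distance of red_tile from where it was at the start of the episode below 0.018 m); the robot touches nothing.
It fails at once if the wooden wheel is turned (its red tile moves 18 mm or more, about 20 degrees) (distance of red_tile from where it was at the start of the episode above 0.018 m).
It also fails if it takes over 45 s, if anything falls off the work surface, if the arm or the gripper's body presses on something with over 40 N, if the wrist force passes 120 N, or if a joint passes its speed limit or range.

## Working session

There is one attempt and no reset: what is moved stays moved. The work goes in short steps, Python scripts to look and compute and a tool call to move; the robot and the scene stay as the last step left them, time stands still between calls to the robot, and variables do not carry over. Pictures are saved under pics/ and viewed, about 8 in all and at most 12, crops included, and the job is handed in when it is done.

Besides the shell and the picture viewer there is one more tool, called after "Emit:" by a JSON object that holds its "op" and its "data". step_arm: Moves the arm, as the interface text tells. Its arguments: {"type":"object","properties":{"steps":{"type":"array","items":{"type":"array","items":{"type":"number"}}},"hand":{"type":"number"}},"required":["steps"]}

```bash
ls; mkdir -p pics; cat > h.py <<'E'
import numpy as np, cv2
from scipy.spatial.transform import Rotation as R
from cell import observe, camera, finish_job, tips_ahead
def cam(n):
    o=observe(); c=camera(n); f=c["color"].shape[0]/2/np.tan(np.radians(c["fov_y"])/2)
    if "mount" in c:
        T=np.eye(4);T[:3,:3]=R.from_rotvec(o["orientation"]).as_matrix();T[:3,3]=o["tool_pos"];c["c2w"]=T@c["mount"]
    else: c["c2w"]=np.linalg.inv(c["world_to_cam"])
    c["f"]=f
    v,u=np.mgrid[:384,:512]; z=c["range_z"]
    P=np.stack([(u-c["cx"])/f*z,(v-c["cy"])/f*z,z],-1)
    c["P"]=P@c["c2w"][:3,:3].T+c["c2w"][:3,3]
    return c
E
python3 - <<'E'
from h import *
o=observe(); print({k:np.round(v,3) for k,v in o.items()}, tips_ahead if not callable(tips_ahead) else tips_ahead())
a=[cam(n) for n in("side","top")]
for n,c in zip(("side","top"),a):
    np.savez(n,**{k:c[k] for k in("color","P","c2w","f","cx","cy","range_z")}); print(n,np.round(c["c2w"],3),c["f"])
cv2.imwrite("pics/a.png",cv2.resize(np.vstack([c["color"] for c in a]),None,fx=.78,fy=.78))
E
```

```text
pics
{'t': np.float64(0.0), 'joint_pos': array([-1.202,  0.126, -0.041,  1.405,  0.   ,  1.571]), 'qvel': array([-0.001, -0.   , -0.001,  0.001, -0.   ,  0.   ]), 'effort': array([ 0.0000e+00, -4.3591e+01,  3.5293e+01,  1.7000e-02,  0.0000e+00,
       -0.0000e+00]), 'tool_pos': array([ 0.189, -0.489,  0.248]), 'orientation': array([-3.087, -0.576,  0.   ]), 'wrist_force': array([ 0.269,  0.744, -0.654]), 'wrist_torque': array([ 0.007, -0.021, -0.003]), 'opening': np.float64(1.003)} 0.017
side [[-0.998 -0.023  0.05   0.368]
 [-0.051  0.704 -0.709  0.691]
 [-0.019 -0.71  -0.704  0.95 ]
 [ 0.     0.     0.     1.   ]] 441.00051681809686
top [[-0.016 -0.985  0.171  0.179]
 [-1.     0.018  0.012 -0.119]
 [-0.015 -0.171 -0.985  1.356]
 [ 0.     0.     0.     1.   ]] 443.8076158255767
```

View pics/a.png

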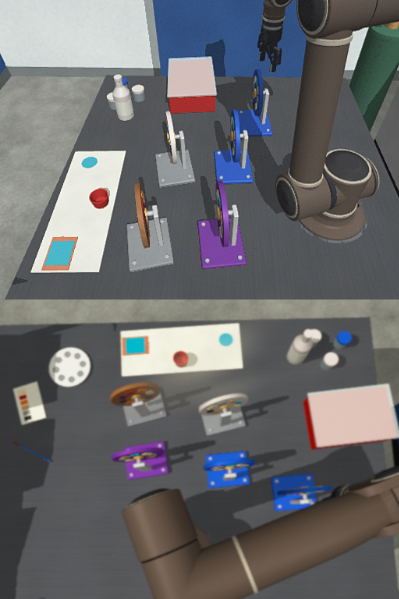

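Candidates in the composite picture: white wheel on a grey stand (side 171,140; top 222,402), wooden wheel (side 140,213; top 137,395), purple (222,210) and two blue ones (237,150; 258,95). Turquoise also shows in flat prints (60,252; 90,162). I choose the white one on the grey stand and check it in a crop.

```bash
python3 - <<'E'
from h import *
s=np.load("side.npz");t=np.load("top.npz")
a=s["color"][120:260,180:290];b=t["color"][90:200,230:340]
cv2.imwrite("pics/b.png",np.hstack([cv2.resize(x,(390,500),interpolation=cv2.INTER_CUBIC) for x in(a,b)]))
for n,c in(("side",s),("top",t)):
    P=c["P"];h=cv2.cvtColor(c["color"],cv2.COLOR_BGR2HSV)
    print(n,"table z",np.median(P[180:200,150:170,2]))
    m=np.zeros(P.shape[:2],bool)
    if n=="side": m[120:260,180:290]=1
    else: m[90:200,230:340]=1
    tq=m&(h[...,0]>80)&(h[...,0]<100)&(h[...,1]>90)&(h[...,2]>60)
    v,u=np.nonzero(tq); print("turq",len(v),u.mean() if len(u) else 0,v.mean() if len(v) else 0, np.median(P[tq],0) if len(v) else 0)
    hi=m&(P[...,2]>.18)&(P[...,2]<.27)
    q=P[hi]; print(len(q),q.min(0),q.max(0),np.median(q,0))
    A=q[:,:2]-q[:,:2].mean(0);w,V=np.linalg.eigh(A.T@A/len(A));print("plane dir",V[:,1],np.sqrt(w), "top",q[q[:,2]>q[:,2].max()-.008].mean(0))
E
```

```text
side table z -0.0004437366849150415
turq 28 258.9642857142857 225.67857142857142 [0.36479245 0.13433807 0.22214347]
727 [ 0.34702704 -0.2420324   0.18000753] [0.58741992 0.17218193 0.25264456] [ 0.51308185 -0.07867082  0.23199506]
plane dir [-0.49207226  0.87055436] [0.05281256 0.14569668] top [0.41866438 0.03783378 0.24783623]
top table z 0.002811032554716597
turq 21 305.0 131.76190476190476 [ 0.53155161 -0.21710926  0.18021933]
682 [ 0.50222149 -0.25025182  0.18010047] [ 0.5514982  -0.08218819  0.25670535] [ 0.52387169 -0.16472316  0.2233254 ]
plane dir [-0.22761878  0.97375032] [0.00464821 0.04469793] top [ 0.5278651  -0.1666138   0.25031415]
```

View pics/b.png

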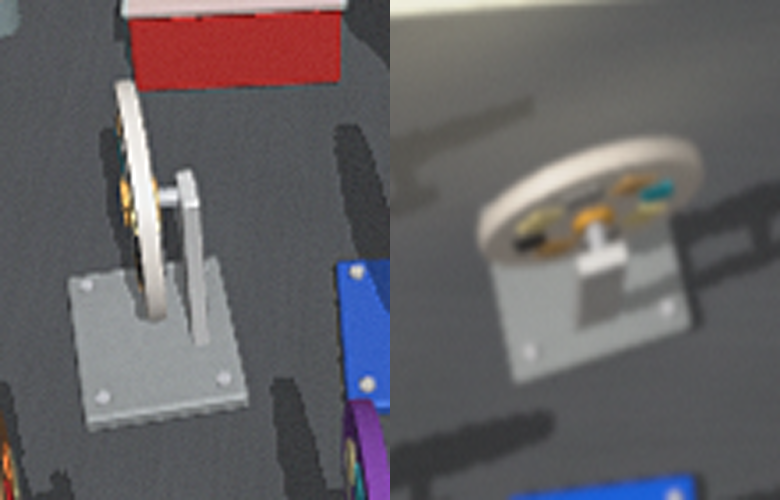

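White wheel on the grey stand confirmed: the turquoise tile is right of the axle in the top view (crop 655,190), on the -y side. Now raise, go above it and twist to align the jaws.

Emit:
{"op": "step_arm", "data": {"steps": [[0,0,-50,0],[0,0,-100,0],[0,0,-140,0],[434,-178,-140,-1.43],[434,-178,-140,-1.43],[434,-178,-140,-1.43],[434,-178,-140,-1.43],[434,-178,-140,-1.43],[434,-178,-140,-1.43],[434,-178,-140,-1.43],[434,-178,-140,-1.43],[434,-178,-140,-1.43],[434,-178,-140,-1.43],[434,-178,-140,-1.43],[434,-178,-140,-1.43],[434,-178,-140,-1.43]], "hand": 1}}

```text
t: 1.7
tool_pos: [0.5292, -0.1679, 0.3884]
orientation: [-1.957, -2.458, 0.0]
wrist_force: [-0.7, 0.1, 0.4]
opening: 1.0
```

```bash
cat > m.py <<'E'
from h import *
def meas(name):
    c=cam("wrist");P=c["P"];h=cv2.cvtColor(c["color"],cv2.COLOR_BGR2HSV);o=observe()
    cv2.imwrite(name,c["color"])
    d=np.hypot(P[...,0]-.529,P[...,1]+.167)
    m=(d<.1)&(P[...,2]>.175)&(P[...,2]<.262)&(h[...,1]<70)&(h[...,2]>90)&(c["range_z"]>0)
    q=P[m];print(len(q))
    top=q[q[:,2]>q[:,2].max()-.012];
    r=cv2.fitLine(q[:,:2].astype(np.float32),cv2.DIST_HUBER,0,.001,.001).ravel();dv=r[:2]*np.sign(r[1])
    s=(q[:,:2]-r[2:])@dv
    print("line",r[2:],"dir",dv,"yaw",np.arctan2(-dv[0],dv[1]))
    # rim circle: |(s-s0, z-.16)|=.09 over the rim's highest pts
    b=[(k,q[(s>k-.003)&(s<k+.003),2].max()) for k in np.arange(-.06,.061,.01) if ((s>k-.003)&(s<k+.003)).any()]
    print(np.round(b,3).tolist())
    Rm=R.from_rotvec(o["orientation"]).as_matrix();print("tool x",Rm[:,0],"y",Rm[:,1],o["tool_pos"],o["joint_pos"])
    tq=(d<.12)&(h[...,0]>80)&(h[...,0]<100)&(h[...,1]>90)&(h[...,2]>50)
    v,u=np.nonzero(tq)
    if len(v): print("turq",len(v),u.mean(),v.mean(),np.median(P[tq],0),"s",((np.median(P[tq],0)[:2]-r[2:])@dv))
    return c
E
python3 -c "
from m import *
meas('pics/c.png')"
```

```text
2436
line [ 0.52637774 -0.1500679 ] dir [-0.23076329  0.97300994] yaw 0.23286209
[[-0.06, 0.24], [-0.05, 0.244], [-0.04, 0.248], [-0.03, 0.25], [-0.02, 0.251], [-0.01, 0.251], [0.0, 0.249], [0.01, 0.248], [0.02, 0.244], [0.03, 0.239], [0.04, 0.233], [0.05, 0.225], [0.06, 0.212]]
tool x [-2.23774191e-01  9.74640965e-01 -3.18266696e-04] y [9.74641004e-01 2.23774229e-01 8.90356104e-05] [ 0.52910049 -0.16809876  0.38859875] [-3.07506468e-01  2.35079943e-01  4.05273466e-01  1.74075140e+00
 -2.28832419e-04  1.03760466e+00]
turq 7 219.85714285714286 181.14285714285714 [ 0.51392602 -0.09985031  0.5133524 ] s 0.051735609315893084
```

View pics/c.png

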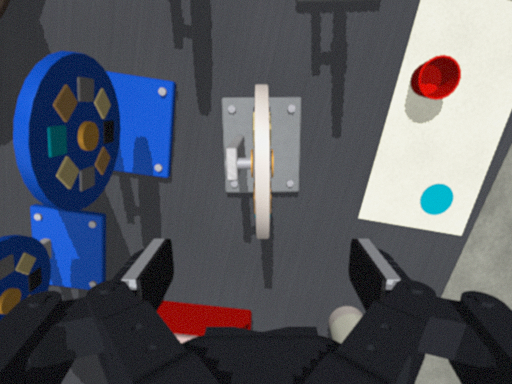

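Edge-on wheel at (262,160), lying between the jaws' mid-line (261); tool x is +y of the hub. Descend at -0.4 rad on the rim and pinch.

Emit:
{"op": "step_arm", "data": {"steps": [[-33,0,40,0],[-33,0,90,0],[-33,0,130,0],[-33,0,149,0],[-33,0,149,0],[-33,0,149,0]]}}

```text
t: 2.35
tool_pos: [0.5369, -0.2001, 0.2404]
orientation: [1.956, 2.457, 0.0]
wrist_force: [0.6, -0.2, 1.1]
opening: 0.999
```

Emit:
{"op": "step_arm", "data": {"steps": [[0,0,0,0],[0,0,0,0],[0,0,0,0],[0,0,0,0],[0,0,0,0],[0,0,0,0],[0,0,0,0],[0,0,0,0]], "hand": 0}}

```text
t: 3.15
tool_pos: [0.5378, -0.1993, 0.2397]
orientation: [1.953, 2.459, 0.001]
wrist_force: [1.6, 0.3, 4.1]
opening: 0.145
```

Emit:
{"op": "step_arm", "data": {"steps": [[4,0,-1.5,0],[8,0,-3,0],[12,0,-4,0],[16.5,0,-5,0],[25,0,-6.4,0],[33.5,0,-6.8,0],[42,0,-6.4,0],[50.5,0,-5,0],[55,0,-4,0],[59,0,-3,0],[63,0,-1.5,0],[67,0,0,0],[67,0,0,0],[67,0,0,0]]}}

```text
t: 4.55
tool_pos: [0.5225, -0.1351, 0.2409]
orientation: [1.952, 2.456, -0.002]
wrist_force: [-0.6, -3.4, 9.1]
opening: 0.147
```

Emit:
{"op": "step_arm", "data": {"steps": [[0,0,0,0],[0,0,0,0],[0,0,0,0],[0,0,0,0],[0,0,0,0],[0,0,0,0],[0,0,-40,0],[-33,0,-90,0],[-66,0,-130,0],[-66,0,-130,0],[-66,0,-130,0],[-66,0,-130,0]], "hand": 1}}

```text
t: 5.75
tool_pos: [0.5371, -0.1983, 0.3684]
orientation: [-1.954, -2.459, 0.0]
wrist_force: [-0.0, 0.8, -0.1]
opening: 1.003
```

```bash
python3 - <<'E'
from m import *
meas('pics/d1.png')
# ray-cast turquoise pixels onto the wheel's plane
c0=np.array([.5295,-.1668,.16]);n=np.array([.973,.231,0]);y=np.array([-.231,.973,0])
ims=[cv2.resize(cv2.imread('pics/d1.png'),(398,300))]
for nm,roi,sg in(("top",(90,200,230,340),-1),("side",(120,260,180,290),1)):
    c=cam(nm);h=cv2.cvtColor(c["color"],cv2.COLOR_BGR2HSV)
    m=(h[...,0]>80)&(h[...,0]<102)&(h[...,1]>90)&(h[...,2]>50);v,u=np.nonzero(m)
    k=(v>=roi[0])&(v<roi[1])&(u>=roi[2])&(u<roi[3]);u,v=u[k],v[k]
    for s in(-7,7):
        d=np.stack([(u-c["cx"])/c["f"],(v-c["cy"])/c["f"],np.ones(len(u))],-1)@c["c2w"][:3,:3].T;o=c["c2w"][:3,3]
        l=((c0+n*s/1000-o)@n)/(d@n);p=o+d*l[:,None]-c0
        g=np.stack([p@y,p[:,2]],-1);g=g[np.hypot(*g.T)<.08]
        if len(g): print(nm,s,len(g),"mean y,z",g.mean(0),"angle",np.arctan2(-g.mean(0)[0],g.mean(0)[1]))
    ims.append(cv2.resize(c["color"][roi[0]:roi[1],roi[2]:roi[3]],(250,300)))
cv2.imwrite("pics/d.png",cv2.resize(np.hstack(ims),(795,300)))
E
```

```text
2881
line [ 0.5273065  -0.15367016] dir [-0.23298092  0.9724813 ] yaw 0.23514183
[[-0.06, 0.237], [-0.05, 0.243], [-0.04, 0.247], [-0.03, 0.249], [-0.02, 0.25], [-0.01, 0.251], [0.0, 0.249], [0.01, 0.248], [0.02, 0.245], [0.03, 0.241], [0.04, 0.236], [0.05, 0.227], [0.06, 0.218]]
tool x [-0.22627078  0.97406362  0.00126094] y [ 0.97406279  0.22627259 -0.00154559] [ 0.53688581 -0.19787111  0.36804176] [-3.53206637e-01  2.58533727e-01  3.88405414e-01  1.70265217e+00
  2.04819859e-04  9.89340874e-01]
turq 81 262.5925925925926 179.93827160493828 [ 0.53289475 -0.20586609  0.20736733] s -0.05206151886713539
side 7 1 mean y,z [-0.07717625  0.01607689] angle 1.3654195590601328
```

View pics/d.png

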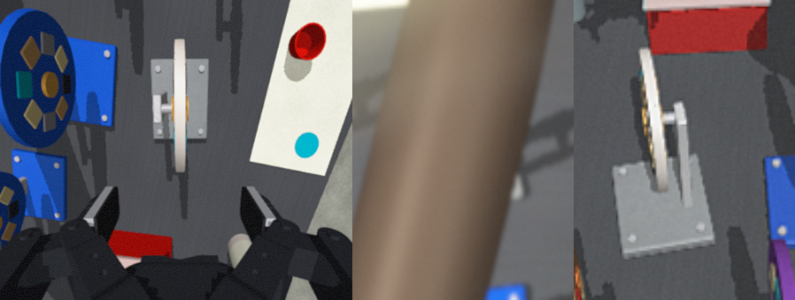

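The turquoise tile is hardly visible edge-on; I move the camera aside for an oblique view.

Emit:
{"op": "step_arm", "data": {"steps": [[20,-50,0,0],[33,-100,0,0],[33,-130,0,0],[33,-130,0,0],[33,-130,0,0],[33,-130,0,0]]}}

```text
t: 6.5
tool_pos: [0.4035, -0.1953, 0.3688]
orientation: [-1.953, -2.46, -0.0]
wrist_force: [-0.1, -0.5, -0.2]
opening: 1.002
```

```bash
cat > w.py <<'E'
from h import *
import sys
c0=np.array([.5295,-.1668,.16]);n=np.array([.973,.231,0]);y=np.array([-.231,.973,0])
c=cam("wrist");h=cv2.cvtColor(c["color"],cv2.COLOR_BGR2HSV);o=c["c2w"][:3,3]
v,u=np.nonzero((h[...,0]>80)&(h[...,0]<102)&(h[...,1]>90)&(h[...,2]>40))
d=np.stack([(u-c["cx"])/c["f"],(v-c["cy"])/c["f"],np.ones(len(u))],-1)@c["c2w"][:3,:3].T
s=7.5*np.sign((o-c0)@n)/1000
l=((c0+n*s-o)@n)/(d@n);p=o+d*l[:,None]-c0
g=np.stack([p@y,p[:,2]],-1);k=(np.hypot(*g.T)<.08)&(l>0);g=g[k]
print(len(g),"px",u[k].mean(),v[k].mean(),"y,z",g.mean(0),"r",np.hypot(*g.mean(0)),"angle",np.arctan2(-g.mean(0)[0],g.mean(0)[1]))
print(observe()["tool_pos"],observe()["t"])
cv2.imwrite(sys.argv[1],c["color"])
E
python3 w.py pics/e.png
```

```text
315 px 377.9428571428571 206.84126984126985 y,z [-0.03112728  0.04248341] r 0.05266638605263514 angle 0.6323320220603067
[ 0.40379477 -0.19535312  0.36863854] 6.55
```

View pics/e.png

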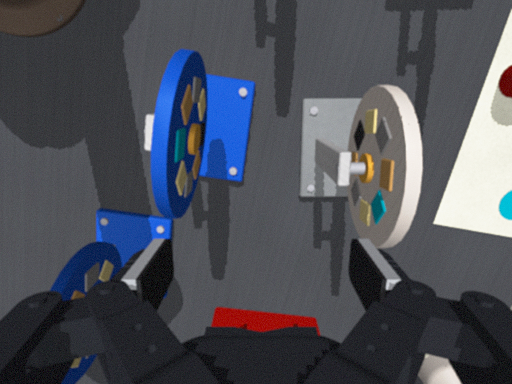

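Turquoise tile at (378,207), 0.63 rad from the top, radius 52.7 mm (matches 52). Second stroke, -0.32 to +0.32 rad.

Emit:
{"op": "step_arm", "data": {"steps": [[0,50,0,0],[-15,95,0,0],[-27,130,0,0],[-27,130,0,0],[-27,130,40,0],[-27,130,85,0],[-27,130,115,0],[-27,130,127,0],[-27,130,127,0],[-27,130,127,0]]}}

```text
t: 7.55
tool_pos: [0.5364, -0.1926, 0.2437]
orientation: [1.953, 2.459, 0.001]
wrist_force: [-0.4, -0.8, 1.8]
opening: 0.999
```

Emit:
{"op": "step_arm", "data": {"steps": [[0,0,0,0],[0,0,0,0],[0,0,0,0],[0,0,0,0],[0,0,0,0],[0,0,0,0],[0,0,0,0],[0,0,0,0]], "hand": 0}}

```text
t: 8.35
tool_pos: [0.5362, -0.1926, 0.2428]
orientation: [1.953, 2.459, 0.001]
wrist_force: [1.6, 0.5, 3.4]
opening: 0.148
```

Emit:
{"op": "step_arm", "data": {"steps": [[4,0,-1.3,0],[8,0,-2.2,0],[13,0,-3.2,0],[20,0,-4.1,0],[27,0,-4.4,0],[34,0,-4.1,0],[41,0,-3.2,0],[46,0,-2.2,0],[50,0,-1.3,0],[54,0,0,0],[54,0,0,0],[54,0,0,0]]}}

```text
t: 9.55
tool_pos: [0.5239, -0.1411, 0.2435]
orientation: [1.952, 2.456, -0.003]
wrist_force: [-0.4, -3.9, 6.3]
opening: 0.148
```

Emit:
{"op": "step_arm", "data": {"steps": [[0,0,0,0],[0,0,0,0],[0,0,0,0],[0,0,0,0],[0,0,0,0],[0,0,0,0],[0,0,-40,0],[-15,0,-90,0],[-27,0,-127,0],[-27,-50,-127,0],[-27,-100,-127,0],[-27,-130,-127,0],[-27,-130,-127,0],[-27,-130,-127,0],[-27,-130,-127,0]], "hand": 1}}

```text
t: 11.05
tool_pos: [0.4037, -0.1956, 0.3691]
orientation: [-1.954, -2.46, -0.0]
wrist_force: [-0.0, -0.6, 0.6]
opening: 1.001
```

```bash
python3 w.py pics/f.png
```

```text
390 px 384.84871794871793 185.46923076923076 y,z [-0.00555424  0.05386997] r 0.054155544546175785 angle 0.10274156872991087
[ 0.40386274 -0.19547761  0.3688922 ] 11.1
```

View pics/f.png

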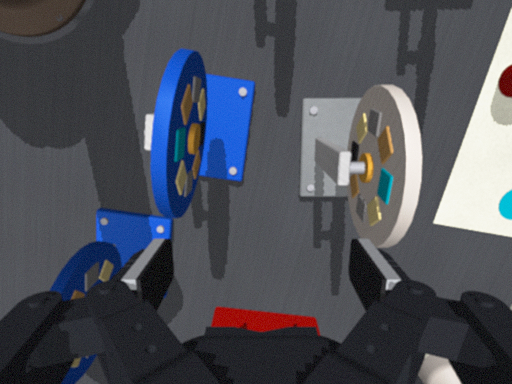

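Tile at (385,185), 0.10 rad short of the top: inside tolerance, but one short stroke gives margin.

Emit:
{"op": "step_arm", "data": {"steps": [[0,50,0,0],[-5,95,0,0],[-5,130,0,0],[-5,130,0,0],[-5,130,40,0],[-5,130,85,0],[-5,130,115,0],[-5,130,123,0],[-5,130,123,0],[-5,130,123,0]]}}

```text
t: 12.1
tool_pos: [0.5314, -0.1712, 0.248]
orientation: [1.953, 2.458, 0.001]
wrist_force: [-0.3, -0.6, 1.0]
opening: 1.001
```

Emit:
{"op": "step_arm", "data": {"steps": [[0,0,0,0],[0,0,0,0],[0,0,0,0],[0,0,0,0],[0,0,0,0],[0,0,0,0],[0,0,0,0],[0,0,0,0]], "hand": 0}}

```text
t: 12.9
tool_pos: [0.5311, -0.1711, 0.2467]
orientation: [1.954, 2.459, 0.001]
wrist_force: [1.5, 0.2, 3.0]
opening: 0.151
```

Emit:
{"op": "step_arm", "data": {"steps": [[3,0,0,0],[6,0,0,0],[10,0,0,0],[10,0,0,0],[10,0,0,0]]}}

```text
t: 13.4
tool_pos: [0.5291, -0.1627, 0.2469]
orientation: [1.952, 2.457, -0.004]
wrist_force: [1.2, -5.2, 3.1]
opening: 0.15
```

Emit:
{"op": "step_arm", "data": {"steps": [[0,0,0,0],[0,0,0,0],[0,0,0,0],[0,0,0,0],[0,0,0,0],[0,0,0,0],[0,0,-40,0],[-5,0,-90,0],[-5,0,-123,0],[-5,-50,-123,0],[-5,-100,-123,0],[-5,-130,-123,0],[-5,-130,-123,0],[-5,-130,-123,0],[-5,-130,-123,0]], "hand": 1}}

```text
t: 14.9
tool_pos: [0.4037, -0.1956, 0.3691]
orientation: [1.954, 2.46, 0.0]
wrist_force: [0.8, -0.1, 0.2]
opening: 1.002
```

```bash
python3 w.py pics/g.png; python3 w.py pics/g2.png; python3 - <<'E'
from h import *
s=np.load("side.npz")["color"];c=cam("side")["color"]
cv2.imwrite("pics/i.png",np.hstack([cv2.resize(x[220:345,150:230],(256,400)) for x in(s,c)]+[cv2.resize(cv2.imread("pics/g.png")[60:260,290:440],(285,400))]))
E
```

```text
393 px 385.5521628498728 180.60814249363867 y,z [-0.00057946  0.05435904] r 0.0543621296979409 angle 0.010659424105119131
[ 0.40388834 -0.19552203  0.368905  ] 14.95
395 px 385.6632911392405 180.86582278481012 y,z [-0.00060409  0.05461654] r 0.05461987644078074 angle 0.01106015662006049
[ 0.4039241  -0.19546074  0.36878588] 15.0
```

View pics/i.png

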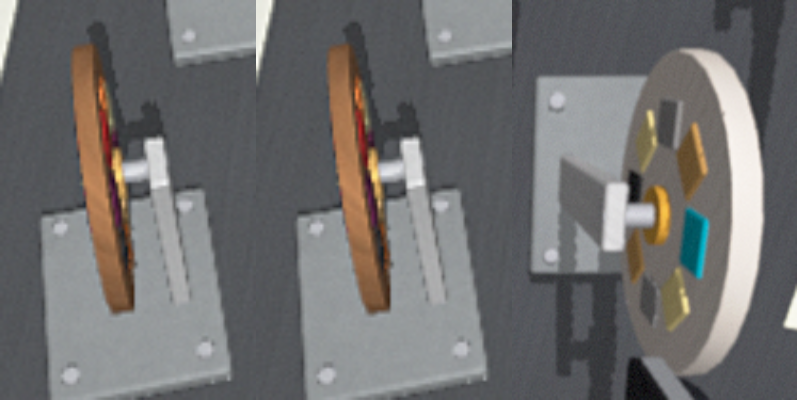

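The wooden wheel looks the same before and after (left and middle). The turquoise tile (crop 695,243) is level with the axle's line in this view, so it is at the top, 0.01 rad off and at rest.

```bash
python3 -c "from cell import finish_job; print(finish_job())"
```

```text
the job is handed in; nothing more can be done
None
```

I turned the white wheel until its turquoise tile was at the top, let go of it, and handed the job in at about 15 s of the 45 s allowed. It took three pinch-and-drag strokes on the rim.

- **Tile angle:** it measured 0.63 rad off the top after the first stroke, 0.10 after the second and 0.01 after the third. The limit is 0.21.
- **At rest:** two wrist pictures taken 0.05 s apart after release agreed, at 0.0107 and 0.0111 rad.
- **Gripper:** it was open and clear of the wheel. The force readings between moves stayed under 10 N.
- **Wooden wheel:** it looked unchanged in the side view before and after. I compared those pictures by eye and did not measure the red tile.

**Checks that disagreed or failed:**
- The second stroke turned the wheel by about 0.53 rad for 0.64 rad commanded. I put this down to slip, and the third stroke made up the difference.
- After the first stroke the arm blocked the top camera. A rough edge-on wrist reading then gave about 0.69 rad, so I relied on an oblique wrist view instead. In that view the tile's distance from the axle came out at 53 to 55 mm, against 52 mm in the description.

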